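# Select a filter on the analyser and start the reading

### The job

On the analyser deck, push the upright tab on the black filter turret around until it points squarely at the round plate with three dots and let it rest there, then press the round start key on the small console fully down and let it come back up. Do it all with gentle fingertip pushes, without pinching or lifting anything, do not press the key before the turret is set, and leave the bottle, the jar and the tube rack where they stand.

Things in the scene. Friction and masses are not known exactly. Their poses are not given: they have to be found in the camera images.
- turret (a joint): angle of the filter turret in rad about the vertical, growing anticlockwise seen from above; at 0 the tab points along the unit's own -x axis. It turns freely either way between -2.2 and 2.2 with light friction (about 2.4 N at the tab), has no detents, and stays where it is left. The black disc is 200 mm across, its top 60 mm above the work surface, with a hub 52 mm across rising to 74 mm
- tab (a point): centre of the part of the tab that stands above the disc. The tab is an upright aluminium block fixed on the turret, 34 mm long radially (68 to 102 mm from the turret's axis), 12 mm thick and rising 36 mm above the disc, to 96 mm above the work surface. This point is 85 mm from the turret's axis, 78 mm above the work surface. The axes turn with the turret: -x points radially outwards (the way the tab points), y across its thickness, z up
- unit: fixed white round plinth of the filter unit, 340 mm across, 45 mm high; origin at the centre of its underside, on the turret's axis; z up. Four round dot plates lie on its top around the turret, each centred 142 mm from the axis, at turret angles -1.5, -0.6, 0.6 and 1.5 rad; which plate is at which place varies
- mark_three: the plate with three dots: aluminium disc 46 mm across, 3 mm thick, fixed on the plinth, with three black 12 mm dots in a triangle; origin at the centre of its underside, 45 mm above the work surface. The three other plates are alike but bear one, two or four dots. The tab points at this plate when the plate's centre lies straight out along the tab's -x axis
- key (a joint): travel of the start key in m: 0 up, 0.006 fully down; a spring pushes it back up, about 4 N when fully down
- key_top (a point): centre of the top face of the round start key, 34 mm across, which is pressed straight down; it stands in a grey housing on a fixed white console 100 x 90 mm and 35 mm high. z up
- bottle_mid (a point): centre, half-way up, of a loose white bottle, 52 mm across and 85 mm high; to be left alone
- jar_mid (a point): centre, half-way up, of a loose amber jar, 42 mm across and 45 mm high; to be left alone
- rack_mid (a point): centre of the block of a loose grey tube rack, 110 x 46 mm and 50 mm high, with four capped tubes rising to 80 mm; to be left alone
Mind the look-alikes: they are no part of the job. Leave any turquoise or yellow look-alike of the part that bears key alone.

How it is judged:
On the way, in this order (a step that is already met when the one before it is completed fails the run):
1. the tab is at rest, pointing at the three-dot plate (y of mark_three in the frame of tab between -0.009 and 0.009 m and x of mark_three in the frame of tab below -0.03 m and velocity of joint turret between -0.05 and 0.05 rad/s), for 0.2 s.
2. the start key is pressed down (y of mark_three in the frame of tab between -0.009 and 0.009 m and x of mark_three in the frame of tab below -0.03 m and value of joint key above 0.0045 m), for 0.02 s.
At the end, for the whole second after the job is handed in: the tab points at the three-dot plate (the plate's centre within 9 mm of the tab's centre line), the turret is at rest, and the start key has been pressed (at least 4.5 mm down) after that and is up again (all of step 1 and value of joint key below 0.0015 m); the robot touches nothing.
It fails at once if the start key is pressed while the tab does not point at the three-dot plate (value of joint key above 0.003 m and not (y of mark_three in the frame of tab between -0.009 and 0.009 m and x of mark_three in the frame of tab below -0.03 m)).
It fails at once if the turret is pinched or pushed roughly (over 25 N) (contact force between the fingers and turret above 25 N).
It fails at once if the bottle, jar or rack is moved more than 15 mm (distance of any of bottle_mid, jar_mid, rack_mid from where it was at the start of the episode above 0.015 m).
It also fails if it takes over 51 s, if anything falls off the work surface, if the arm or the gripper's body presses on something with over 40 N, if the wrist force passes 120 N, or if a joint passes its speed limit or range.

### The arm

A 7-joint arm with a two-finger parallel gripper is mounted at the origin on the work surface. World frame = base frame: x ahead of the robot, y to its left, z up, the work surface at z = 0. Lengths are in m, angles in rad, forces in N, time in s.
With the tool pointing down it reaches from about 0.4 to 0.875 m from the base axis. Payload 19.3 kg.
Tool frame: the origin (TCP) lies midway between the tips of the shut fingers; the grasp point (between the pads) lies bot.grip_point_offset behind it (bot.grip_point_offset is the distance from the TCP to the grasp point, in m); z points along the fingers, y is the direction in which the jaws open and shut (so a half turn about z gives the same grasp; the last joint's range is limited). The gripper opens to 85 mm and grips with 20 to 120 N. Pads are 22 mm wide; open, the fingers measure 114 mm over their backs; the gripper's body (76 mm by 85 mm) begins 54 mm behind the grasp point. The pads swing forward as they close: fully open they stand 13 mm farther back than shut.
Start: joints at [1.212, 0.521, -0.036, 1.599, 0.021, 1.021, -0.113], TCP at [0.178, -0.599, 0.231] pointing down, gripper open.
Joint ranges: [-2.91, 2.91], [-0.3, 2.13], [-1.5, 1.42], [0.17, 2.43], [-1.26, 4.41], [0.16, 1.93], [-2.52, 2.52]. Speed limits (rad/s): [1.89, 1.89, 2.39, 2.39, 3.01, 3.01, 3.01].

### API

Orientations are given as [roll, pitch, yaw] about the fixed x, y, z axes, in that order (R = Rz(yaw) Ry(pitch) Rx(roll)).
In Python, from workcell import bot gives the robot as it stands.
- The arm moves only by the tool servo_tool, never from a script. Its argument "rows" is a list that holds one entry, the list of rows, each a list of 6 numbers: the shift along the tool's x, y, z in cm, then the turn, a rotation vector about the tool's x, y, z in degrees. A call has 1 to 5 rows; each row shifts and turns the commanded pose from where the row before left it, along the tool's axes as they then stand; what a row does not reach is not made up. A row lasts 1/8 s, in which the tool goes at most 62.5 mm and 10.7 degrees, less where a joint would pass 70% of its speed; a pose out of reach is approached as far as the arm can. A call is refused whole if a number of a shift passes 6.25 or a number of a turn 10.7, either way. A call with a gripper value outside its range is refused whole. "grip" is the opening, from -1 (shut) to 1 (fully open), so that 0 is half open, set as the call begins (left out, the last holds). The fingers move at their own pace and stop on an object; "squeeze" is the grip in N (left out, the last holds). Time passes only in rows, so rows that do not move let the fingers close. It gives the time, the measured TCP pose, the force and the opening at its end, in the units of the state.
- bot.observe(): the state, without advancing time (a new reading comes with each control period).
- bot.grab_frame(name): name is "side" or "top"; returns a dict with "image" (480x640x3 uint8, red, green, blue), "K" (3x3 intrinsics, pixels), "dist" ([k1, k2, p1, p2, k3] as OpenCV has them; the pictures are not rectified), "R" (3x3) and "t" (3): a world point X has camera coordinates R X + t. Camera axes: x right, y down, z forward; pixel columns grow to the right and rows downward; lengths in m; the calibration is good to about 2 mm. A picture is of the moment at which its call begins. There is no depth.
- bot.job_done(): hands the job in, once; it reports no verdict.
The state is a dict: "clock": time; "qpos": joint angles; "qd": joint speeds; "joint_efforts": joint torques, N m; "position": TCP position; "tool_rot": TCP orientation; "force": force on the tool from outside, world axes, zero at the start; "moment": the same for the moment, N m; "grip_width": finger opening in m.
Only numpy, scipy, OpenCV 4.12 (cv2) and the standard library are available. Lean on these libraries where they do the work, as an engineer would, in place of code of your own. Each camera call takes 0.05 s, during which the arm holds its last target.

## Working session

There is one attempt and no reset: what is moved stays moved. The work goes in short steps, Python scripts to look and compute and a tool call to move; the robot and the scene stay as the last step left them, time stands still between calls to the robot, and variables do not carry over. Pictures are saved under pics/ and viewed, and the job is handed in when it is done.

Besides the shell and the picture viewer there is one more tool, called after ">>>" as name([rows], argument=value, ...), one row to a line, values as JSON. servo_tool: Moves the arm, as the interface text tells. Its arguments: {"type":"object","properties":{"rows":{"type":"array"},"grip":{"type":"number"},"squeeze":{"type":"number"}},"required":["rows"]}

```bash
ls; mkdir -p pics; python3 - <<'E'
from workcell import bot
import cv2,pickle
s=bot.observe();print(s, bot.grip_point_offset)
for n in("side","top"):
    f=bot.grab_frame(n);pickle.dump(f,open(n+".pkl","wb"));cv2.imwrite(f"pics/{n}0.png",f["image"][:,:,::-1]);print(n,f["K"],f["dist"],f["R"],f["t"])
E
```

```text
pics
{'clock': 0.0, 'qpos': array([ 1.21181119,  0.52201377, -0.0363526 ,  1.59997736,  0.02120999,
        1.0211042 , -0.1127693 ]), 'qd': array([-0.00093973, -0.00021823, -0.00152576,  0.00096829,  0.00083633,
        0.00130359,  0.00068754]), 'joint_efforts': array([ 1.35380156e-03, -9.27112055e+01,  1.98137775e+00, -3.69938028e+01,
        1.81963854e-02,  8.02477385e-03, -3.52546033e-05]), 'position': array([ 0.17787663, -0.59881381,  0.23073658]), 'tool_rot': array([-3.14047786e+00,  7.52464333e-05,  2.88832429e-01]), 'force': array([-0.85478234,  0.29548889, -0.00145969]), 'moment': array([ 0.0178681 , -0.04644884,  0.0312061 ]), 'grip_width': 0.08527811355604246} 0.0187
side [[579.18739939   0.         332.57791606]
 [  0.         579.18739939 242.85738577]
 [  0.           0.           1.        ]] [0.0311125 0.        0.        0.        0.       ] [[-0.92482995 -0.38006924  0.01539269]
 [-0.25297284  0.58433548 -0.77107508]
 [ 0.28406743 -0.71700726 -0.63655815]] [0.49375298 0.24604576 1.11002048]
top [[477.76535225   0.         319.5342204 ]
 [  0.         477.76535225 242.02790347]
 [  0.           0.           1.        ]] [-0.0602309  0.         0.         0.         0.       ] [[ 0.01362561 -0.99986671 -0.00899435]
 [-0.99615081 -0.01279491 -0.0867171 ]
 [ 0.08659046  0.01014131 -0.99619237]] [-0.04341189  0.55458438  1.28137464]
```

View pics/top0.png

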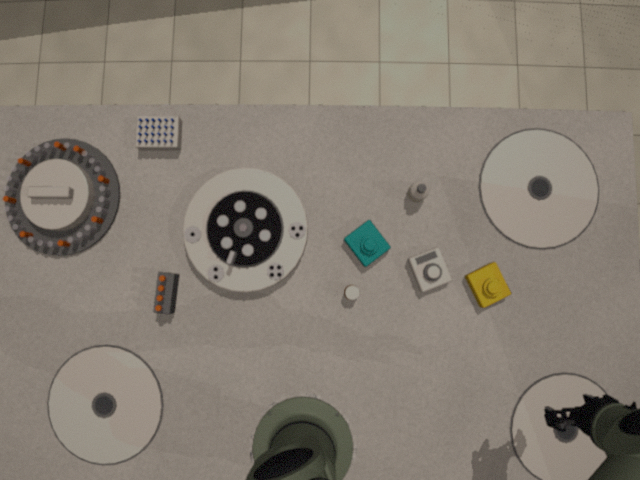

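View pics/side0.png

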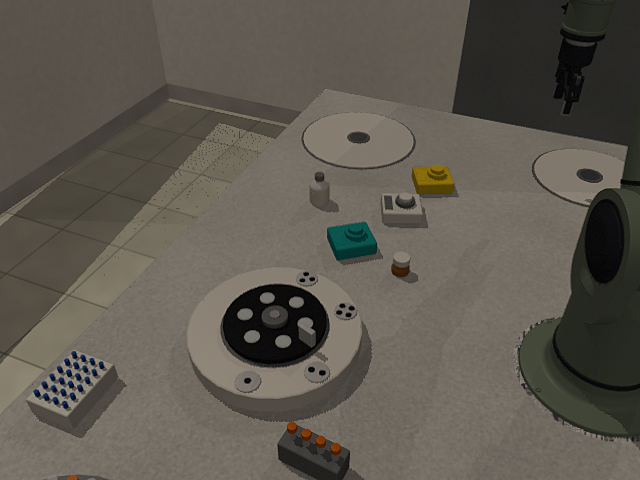

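Top view: the plates look like one dot (193,234), two (216,272), four (275,271) and three (297,231). The tab is near (231,258), the white console near (430,270), the jar at (352,293) and the bottle at (418,190). I'll zoom in and measure.

```bash
cat > h.py <<'E'
import cv2,numpy as np,pickle
def ray(f,uv):
    p=cv2.undistortPoints(np.array([[uv]],float),f["K"],f["dist"])[0,0]
    d=f["R"].T@np.array([p[0],p[1],1.]);c=-f["R"].T@f["t"];return c,d
def onz(f,uv,z):
    c,d=ray(f,uv);return c+d*(z-c[2])/d[2]
def proj(f,X):
    return cv2.projectPoints(np.array([X],float),cv2.Rodrigues(f["R"])[0],f["t"],f["K"],f["dist"])[0][0,0]
E
python3 - <<'E'
from h import *
T=pickle.load(open("top.pkl","rb"));S=pickle.load(open("side.pkl","rb"))
a=cv2.resize(T["image"][160:300,175:315,::-1],(560,560),interpolation=cv2.INTER_CUBIC);cv2.imwrite("pics/tz.png",a)
a=cv2.resize(T["image"][170:320,330:520,::-1],(760,600),interpolation=cv2.INTER_CUBIC);cv2.imwrite("pics/tk.png",a)
a=cv2.resize(S["image"][250:420,175:375,::-1],(700,595),interpolation=cv2.INTER_CUBIC);cv2.imwrite("pics/sz.png",a)
# black disc
g=T["image"].max(2)
m=(g<45).astype(np.uint8);m[:,:180]=0;m[:,310:]=0;m[:160]=0;m[300:]=0
cs,_=cv2.findContours(m,cv2.RETR_EXTERNAL,cv2.CHAIN_APPROX_NONE)
for c in cs:
    if cv2.contourArea(c)>5: 
        M=cv2.moments(c);print(cv2.contourArea(c),M['m10']/M['m00'],M['m01']/M['m00'])
c=max(cs,key=cv2.contourArea);c=cv2.convexHull(c);e=cv2.fitEllipse(c);print(e,onz(T,e[0],.06))
E
```

```text
4004.0 244.2043373293373 227.67357642357643
((243.82965087890625, 228.6573028564453), (72.8663101196289, 73.8030776977539), 23.318941116333008) [0.58521571 0.16622731 0.06      ]
```

View pics/tz.png

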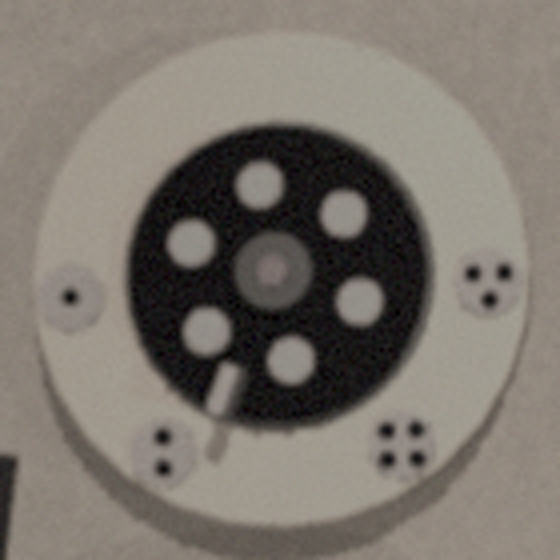

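View pics/tk.png

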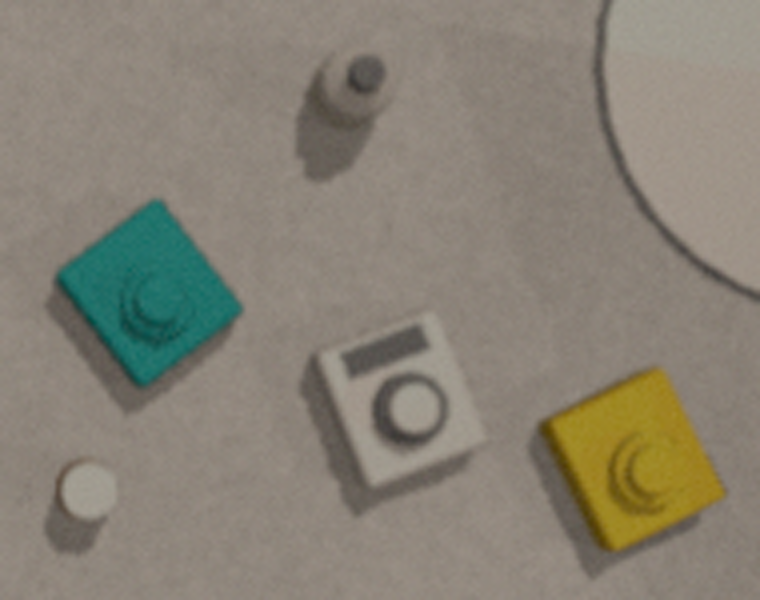

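View pics/sz.png

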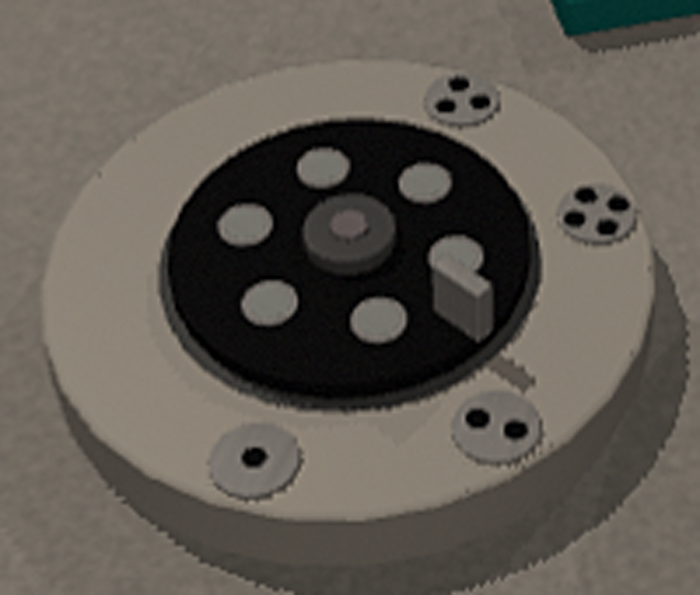

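```bash
python3 - <<'E'
from h import *
T=pickle.load(open("top.pkl","rb"));S=pickle.load(open("side.pkl","rb"))
def dots(f,x0,y0,x1,y1,th,s=4):
    g=cv2.resize(f["image"][y0:y1,x0:x1].max(2),None,fx=s,fy=s,interpolation=cv2.INTER_CUBIC)
    n,l,st,c=cv2.connectedComponentsWithStats((g<th).astype(np.uint8))
    return [((c[i]+.5)/s-.5+[x0,y0],st[i,4]) for i in range(1,n) if 20<st[i,4]<400]
# top plates: boxes
P={}
for n,b in {1:(186,226,200,242),2:(208,263,225,284),4:(265,262,285,282),3:(288,222,306,240)}.items():
    d=dots(T,*b,75); uv=np.mean([q[0] for q in d],0);P[n]=onz(T,uv,.048);print(n,[q[1] for q in d],uv,P[n])
for n,b in {1:(234,370,262,392),2:(303,361,331,384),4:(334,302,358,321),3:(295,269,318,287)}.items():
    d=dots(S,*b,60); uv=np.mean([q[0] for q in d],0);print('side',n,[q[1] for q in d],uv,onz(S,uv,.048))
ang={1:1.5,2:.6,4:-.6,3:-1.5}
# check signs: fit centre + yaw
from scipy.optimize import least_squares
for sg in (1,-1):
  def r(p): return np.concatenate([P[n][:2]-(p[:2]+.142*-np.array([np.cos(p[2]+sg*ang[n]),np.sin(p[2]+sg*ang[n])])) for n in P])
  for y0 in(0,3.1):
    q=least_squares(r,[.585,.166,y0]);print(sg,q.x,q.cost,r(q.x))
# key
for f,b,nm in ((T,(418,260,446,284),'t'),(S,(393,188,418,214),'s')):
    print(cv2.resize(f["image"][b[1]:b[3],b[0]:b[2]].mean(2).astype(np.uint8),None,fx=1,fy=1)[::2,::2])
for n,uv in {'key':(330+412/4-.4,170+410/4-.4)}.items(): print(n,[onz(T,uv,z) for z in(.04,.05,.06)])
E
```

```text
1 [np.int32(117)] [192.10790598 233.80235043] [0.57091163 0.30849729 0.048     ]
2 [np.int32(135), np.int32(128)] [215.31912616 272.71825087] [0.46687192 0.2418549  0.048     ]
4 [np.int32(120), np.int32(131), np.int32(130), np.int32(125)] [275.02661836 270.69650059] [0.47461274 0.08154333 0.048     ]
3 [np.int32(125), np.int32(120), np.int32(123)] [296.75780488 230.03870799] [0.58458519 0.02536839 0.048     ]
  return _methods._mean(a, axis=axis, dtype=dtype,
  ret = ret.dtype.type(ret / rcount)
Traceback (most recent call last):
  File "h.py", line 6, in onz
    c,d=ray(f,uv);return c+d*(z-c[2])/d[2]
        ~~~^^^^^^
  File "h.py", line 3, in ray
    p=cv2.undistortPoints(np.array([[uv]],float),f["K"],f["dist"])[0,0]
      ~~~~~~~~~~~~~~~~~~~^^^^^^^^^^^^^^^^^^^^^^^^^^^^^^^^^^^^^^^^^
cv2.error: OpenCV(4.12.0) /io/opencv/modules/calib3d/src/undistort.dispatch.cpp:538: error: (-215:Assertion failed) npoints >= 0 && src.isContinuous() && (depth == CV_32F || depth == CV_64F) in function 'undistortPoints'
```

```bash
python3 - <<'E'
from h import *
T=pickle.load(open("top.pkl","rb"));S=pickle.load(open("side.pkl","rb"))
def dots(f,x0,y0,x1,y1,th,s=4):
    g=cv2.resize(f["image"][y0:y1,x0:x1].max(2),None,fx=s,fy=s,interpolation=cv2.INTER_CUBIC)
    n,l,st,c=cv2.connectedComponentsWithStats((g<th).astype(np.uint8))
    return [((c[i]+.5)/s-.5+[x0,y0],st[i,4]) for i in range(1,n) if 20<st[i,4]<900]
P={1:(.57091,.3085),2:(.46687,.24185),4:(.47461,.08154),3:(.58459,.02537)};P={k:np.array(v) for k,v in P.items()};Q={}
for n,b in {1:(234,370,262,392),2:(303,361,331,384),4:(334,302,358,321),3:(295,269,318,287)}.items():
    d=dots(S,*b,60)
    if d:
        uv=np.mean([q[0] for q in d],0);Q[n]=onz(S,uv,.048)[:2];print('side',n,[q[1] for q in d],uv,Q[n])
from scipy.optimize import least_squares
for PP in (P,Q):
 for sg in (1,-1):
  ang={1:-1.5,2:-.6,4:.6,3:1.5}
  def r(p): return np.concatenate([PP[n][:2]-(p[:2]-.142*np.array([np.cos(p[2]+sg*ang[n]),np.sin(p[2]+sg*ang[n])])) for n in PP])
  q=least_squares(r,[.585,.166,0]);print(sg,q.x,q.cost,np.round(r(q.x),4))
  if sg==1 : 
    y=q.x[2]; print('proj tabs top/side plates ok')
# key
def key(f,b,th):
    g=cv2.resize(f["image"][b[1]:b[3],b[0]:b[2]].max(2),None,fx=4,fy=4,interpolation=cv2.INTER_CUBIC)
    n,l,st,c=cv2.connectedComponentsWithStats((g>th).astype(np.uint8))
    print([((c[i]+.5)/4-.5+b[:2],st[i]) for i in range(1,n) if st[i,4]>60])
for th in (110,125,140): key(T,np.array((418,260,446,284)),th)
a=cv2.resize(S["image"][160:280,320:470,::-1],(750,600),interpolation=cv2.INTER_CUBIC);cv2.imwrite("pics/sk.png",a)
E
```

```text
side 1 [np.int32(487)] [247.11781314 380.20610883] [0.572459   0.30455399]
side 2 [np.int32(462), np.int32(453)] [316.41232333 370.76894835] [0.46822614 0.23809843]
side 4 [np.int32(335), np.int32(341), np.int32(336), np.int32(337)] [344.96723922 309.93416849] [0.47589209 0.07786766]
side 3 [np.int32(283), np.int32(276), np.int32(264)] [306.44305728 277.37366172] [0.58591662 0.02140604]
1 [0.5877917  0.16739229 0.04838788] 1.4306542090434022e-08 [ 0.      0.0001  0.      0.      0.     -0.0001 -0.     -0.0001]
proj tabs top/side plates ok
-1 [ 0.46069744  0.1612555  -3.09348471] 0.022960366572849174 [ 0.107   0.0053 -0.107  -0.0051 -0.107  -0.0053  0.107   0.0051]
1 [0.58917318 0.16349594 0.04739828] 1.7848731819118927e-08 [ 0.      0.     -0.0001  0.0001 -0.      0.      0.0001 -0.0001]
proj tabs top/side plates ok
-1 [ 0.46207512  0.15743821 -3.09373931] 0.022983284646397126 [ 0.1071  0.0052 -0.1071 -0.005  -0.1071 -0.0051  0.107   0.005 ]
[(array([432.02479491, 271.60596801]), array([   0,    0,  112,   96, 6095], dtype=int32)), (array([433.42267981, 271.48486079]), array([  37,   22,   53,   52, 2155], dtype=int32))]
[(array([432.2277248 , 271.55892371]), array([   0,    0,  112,   96, 5505], dtype=int32)), (array([433.38519058, 271.54956326]), array([  39,   24,   49,   49, 1889], dtype=int32))]
[(array([432.41049738, 271.46264398]), array([   0,    0,  112,   96, 4775], dtype=int32)), (array([433.38649601, 271.5483599 ]), array([  41,   26,   45,   45, 1631], dtype=int32))]
```

View pics/sk.png

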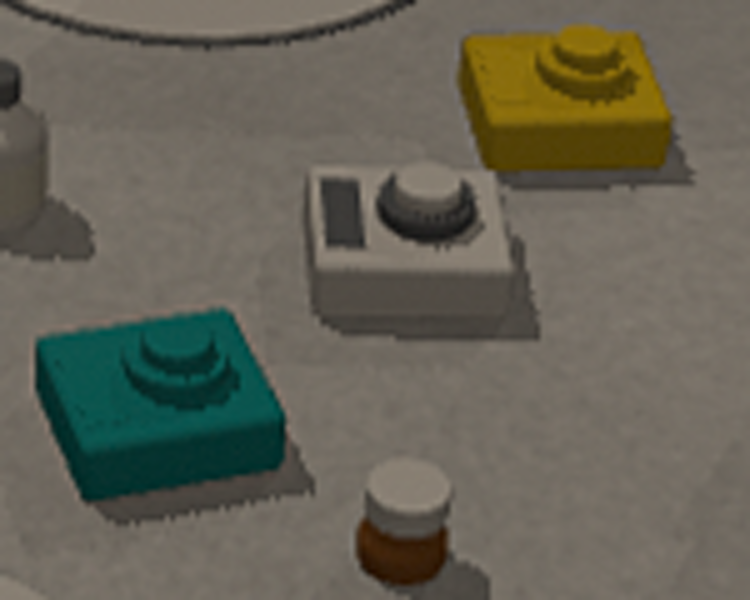

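The side view shows the key top at about zoomed (428,178), and it confirms three dots at about (306,277). Next come the tab angle and the key.

```bash
cat >> h.py <<'E'
def tri(A,a,B,b):
    c1,d1=ray(A,a);c2,d2=ray(B,b)
    s=np.linalg.lstsq(np.stack([d1,-d2],1),c2-c1,rcond=None)[0]
    p,q=c1+s[0]*d1,c2+s[1]*d2
    return (p+q)/2,np.linalg.norm(p-q)
E
python3 - <<'E'
from h import *
T=pickle.load(open("top.pkl","rb"));S=pickle.load(open("side.pkl","rb"))
k=tri(T,(433.4,271.55),S,(405.2,195.2));print('key',k)
print('top only',onz(T,(433.4,271.55),k[0][2]),'side only',onz(S,(405.2,195.2),k[0][2]))
# tab top face in top view
g=cv2.resize(T["image"][245:270,220:242].max(2),None,fx=4,fy=4,interpolation=cv2.INTER_CUBIC)
for th in(130,150):
    n,l,st,c=cv2.connectedComponentsWithStats((g>th).astype(np.uint8))
    for i in range(1,n):
        if st[i,4]>60: 
            ys,xs=np.where(l==i);r=cv2.minAreaRect(np.stack([xs,ys],1).astype(np.float32));print(th,st[i],(np.array(r[0])+.5)/4-.5+[220,245],r[1:])
C=np.array([.5878,.1674])
z=lambda x,y:(175+(x+.5)/4-.5,160+(y+.5)/4-.5)
for p in [(232,365),(218,413),(225,389)]:
    X=onz(T,z(*p),.096)[:2]-C;print(np.hypot(*X),(np.arctan2(X[1],X[0])-np.pi-.048+np.pi)%(2*np.pi)-np.pi)
C=np.array([.5892,.1635])
z=lambda x,y:(175+(x+.5)/3.5-.5,250+(y+.5)/3.5-.5)
for p in [(433,262),(492,293),(462,277)]:
    X=onz(S,z(*p),.096)[:2]-C;print('s',np.hypot(*X),(np.arctan2(X[1],X[0])-np.pi-.048+np.pi)%(2*np.pi)-np.pi)
# others
for nm,uv,zz in(('jar',(351.6,292),.045),('bottle',(421,188),.085)):print(nm,onz(T,uv,zz))
E
```

```text
key (array([ 0.47751457, -0.33866193,  0.06040841]), np.float64(0.00018017164240984265))
top only [ 0.47742737 -0.33868468  0.06040841] side only [ 0.47760098 -0.33863605  0.06040841]
130 [ 10   0  34  12 281] [226.25 246.  ] ((11.0, 33.0), 90.0)
130 [ 29  27  26  46 628] [230.08390331 256.98458958] ((14.279022216796875, 47.7527961730957), 20.556041717529297)
130 [  0  62  36  38 978] [224.   264.75] ((37.0, 35.0), 90.0)
130 [ 47  89  41  11 337] [236.375 268.125] ((10.0, 40.0), 90.0)
150 [ 38  30  14  31 130] [230.65510845 255.88594818] ((6.065938949584961, 30.927743911743164), 19.98310661315918)
150 [  0  67  32  33 627] [222.76102877 265.98161697] ((40.473663330078125, 22.809310913085938), 30.963754653930664)
150 [ 50  91  26   9 152] [235.25  268.375] ((25.0, 8.0), 0.0)
0.0678831046003805 -0.35029392955656036
0.10007444788216953 -0.33575979122557253
0.0839905234727243 -0.3416017845432284
s 0.06867340750178444 -0.43239382470522925
s 0.10602337298700315 -0.36701107978552594
s 0.08701531713049478 -0.39166771485322327
jar [ 0.42074141 -0.1235332   0.045     ]
bottle [ 0.69605366 -0.30197046  0.085     ]
```

>>> servo_tool([
  [[4, -3, 0, 0, 0, 0], [4, -3, 0, 0, 0, 0], [4, -3, 0, 0, 0, 0], [4, -3, 0, 0, 0, 0], [4, -3, 0, 0, 0, 0]],
], grip=-1, squeeze=20)

```text
clock: 0.72
position: [0.3277, -0.3969, 0.2312]
tool_rot: [-3.141, 0.0, 0.289]
force: [0.8, -0.4, 0.3]
grip_width: 0.0
```

>>> servo_tool([
  [[4, -3, 0, 0, 0, 0], [4, -3, 0, 0, 0, 0], [4, -3, 0, 0, 0, 0], [4, -3, 0, 0, 0, 0], [4, -3, 0, 0, 0, 0]],
])

```text
clock: 1.35
position: [0.4767, -0.1962, 0.2312]
tool_rot: [-3.142, 0.0, 0.289]
force: [-0.1, -1.1, 0.9]
grip_width: -0.0002
```

>>> servo_tool([
  [[0, 0, 0, 0, 0, -10], [0, 0, 0, 0, 0, -10], [0, 0, 0, 0, 0, -10], [0, 0, 0, 0, 0, -10], [0, 0, 0, 0, 0, -10]],
])

```text
clock: 1.98
position: [0.4758, -0.1976, 0.2311]
tool_rot: [-3.141, 0.0, 1.167]
force: [0.3, 0.3, 0.1]
grip_width: 0.0001
```

>>> servo_tool([
  [[0, 0, 0, 0, 0, -5], [4.7, -1, 0, 0, 0, 0], [4.7, -1, 0, 0, 0, 0], [4.7, -1, 0, 0, 0, 0], [4.7, -1, 0, 0, 0, 0]],
])

```text
clock: 2.6
position: [0.4974, -0.0052, 0.2312]
tool_rot: [-3.141, 0.0, 1.248]
force: [0.6, 0.7, 0.1]
grip_width: -0.0002
```

>>> servo_tool([
  [[4.7, -1, 0, 0, 0, 0], [4.7, -1, 0, 0, 0, 0], [4.7, -1, 0, 0, 0, 0], [4.7, -1, 0, 0, 0, 0], [4.7, -1, 0, 0, 0, 0]],
])

```text
clock: 3.22
position: [0.5245, 0.2335, 0.2311]
tool_rot: [-3.141, 0.0, 1.249]
force: [0.2, -0.6, 0.1]
grip_width: -0.0001
```

>>> servo_tool([
  [[0, 0, 4, 0, 0, 0], [0, 0, 4, 0, 0, 0], [0, 0, 0, 0, 0, 0]],
])

```text
clock: 3.6
position: [0.5231, 0.2315, 0.1491]
tool_rot: [-3.138, 0.003, 1.249]
force: [-0.1, -0.2, 0.2]
grip_width: 0.0001
```

```bash
python3 - <<'E'
from h import *
from workcell import bot
print(bot.observe()["position"],bot.observe()["qpos"])
for n in("side","top"):
    f=bot.grab_frame(n);pickle.dump(f,open(n+"1.pkl","wb"))
    b=(180,200,400,365) if n=="side" else (160,140,320,260)
    cv2.imwrite(f"pics/{n}1.png",cv2.resize(f["image"][b[1]:b[3],b[0]:b[2],::-1],None,fx=3.5,fy=3.5,interpolation=cv2.INTER_CUBIC))
E
```

```text
[0.5230883  0.23146238 0.14913091] [-0.18309565  0.57749039 -0.47520658  1.79592434  0.33642815  0.85410357
 -1.13884665]
```

View pics/side1.png

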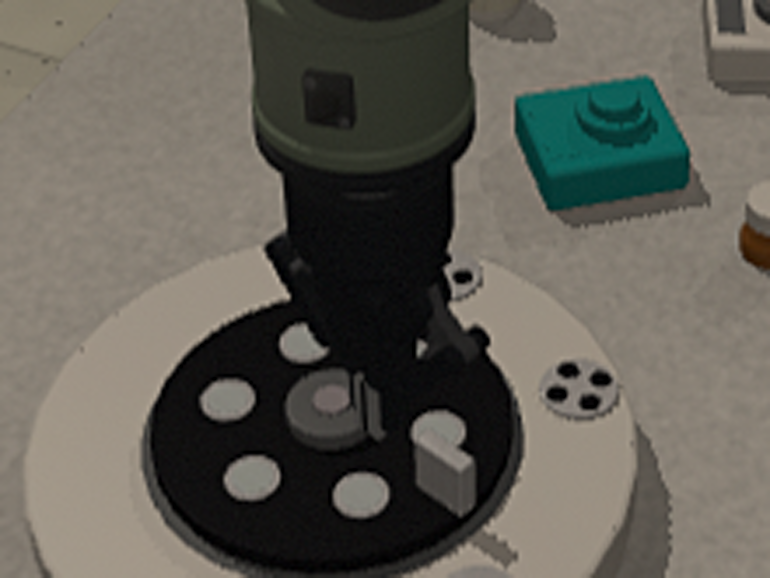

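View pics/top1.png

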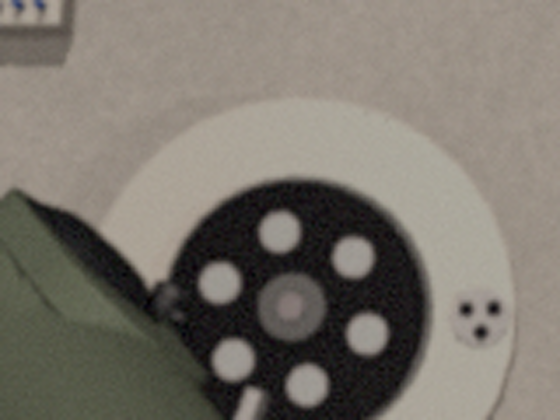

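The fingers stand clear of the tab on its clockwise side. I'll lower them now.

>>> servo_tool([
  [[0, 0, 3.8, 0, 0, 0], [0, 0, 3, 0, 0, 0], [0, 0, 0.8, 0, 0, 0], [0, 0, 0, 0, 0, 0]],
])

```text
clock: 4.2
position: [0.5252, 0.2324, 0.0766]
tool_rot: [3.141, -0.001, 1.248]
force: [0.0, 0.2, 1.3]
grip_width: 0.0003
```

>>> servo_tool([
  [[-0.5, 0, 0, 0, 0, 0], [-0.5, 0, 0, 0, 0, 0], [-0.4, 0, 0, 0, 0, 0], [-0.4, 0, 0, 0, 0, 0], [0, 0, 0, 0, 0, 0]],
])

```text
clock: 4.82
position: [0.5188, 0.2147, 0.0754]
tool_rot: [3.142, 0.0, 1.248]
force: [-0.3, 0.4, 0.1]
grip_width: 0.0
```

```bash
python3 - <<'E'
from h import *
from workcell import bot
s=bot.observe();print(s["position"],s["tool_rot"],s["force"])
for n in("side",):
    f=bot.grab_frame(n)
    b=(180,200,400,365)
    cv2.imwrite(f"pics/{n}2.png",cv2.resize(f["image"][b[1]:b[3],b[0]:b[2],::-1],None,fx=3.5,fy=3.5,interpolation=cv2.INTER_CUBIC))
E
```

```text
[0.51881897 0.21467725 0.07535859] [3.14156774e+00 1.08043628e-04 1.24828527e+00] [-0.34183186  0.43204713  0.08443876]
```

View pics/side2.png

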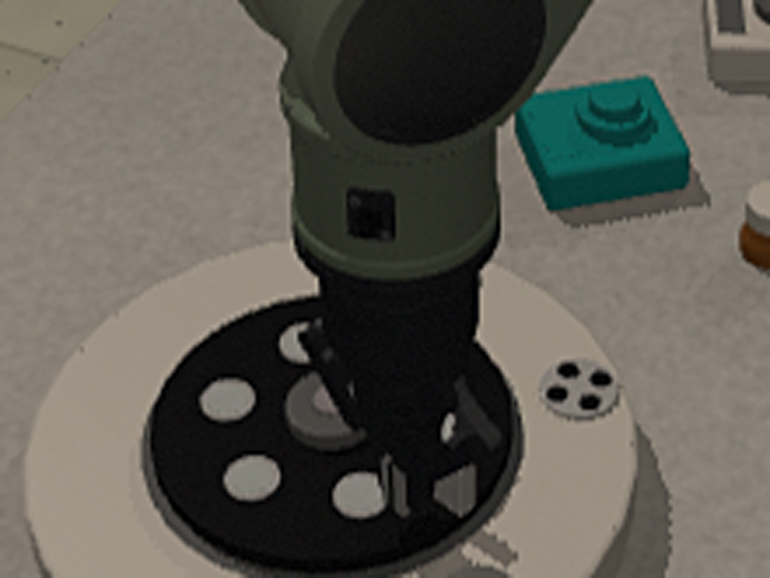

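>>> servo_tool([
  [[-0.2, 0, 0, 0, 0, 0], [-0.2, 0, 0, 0, 0, 0], [-0.2, 0, 0, 0, 0, 0], [-0.2, 0, 0, 0, 0, 0], [-0.2, 0, 0, 0, 0, 0]],
])

```text
clock: 5.5
position: [0.5157, 0.2056, 0.0753]
tool_rot: [-3.142, -0.0, 1.249]
force: [1.4, 3.0, -1.5]
grip_width: 0.0001
```

Contact came at about 3 N. From here I'll sweep along the arc.

>>> servo_tool([
  [[-0.82, -0.11, 0, 0, 0, -5.7], [-0.82, -0.11, 0, 0, 0, -5.7], [-0.82, -0.11, 0, 0, 0, -5.7], [-0.82, -0.11, 0, 0, 0, -5.7], [-0.82, -0.11, 0, 0, 0, -5.7]],
])

```text
clock: 6.12
position: [0.5049, 0.1662, 0.0753]
tool_rot: [-3.141, -0.001, 1.75]
force: [-0.5, 2.7, -0.8]
grip_width: 0.0003
```

```bash
python3 - <<'E'
from h import *
from workcell import bot
s=bot.observe();p=s["position"][:2]-[.5885,.1655];y=s["tool_rot"][2];c,d=np.cos(y),np.sin(y)
print(s["force"],p[0]*c+p[1]*d,p[0]*d-p[1]*c,y)
for n in("side",):
    f=bot.grab_frame(n)
    b=(180,200,400,365)
    cv2.imwrite(f"pics/{n}3.png",cv2.resize(f["image"][b[1]:b[3],b[0]:b[2],::-1],None,fx=3.5,fy=3.5,interpolation=cv2.INTER_CUBIC))
E
```

```text
[-0.53511729  2.66024406 -0.77745979] 0.015576746554045725 -0.08214553173693015 1.7499297027204395
```

View pics/side3.png

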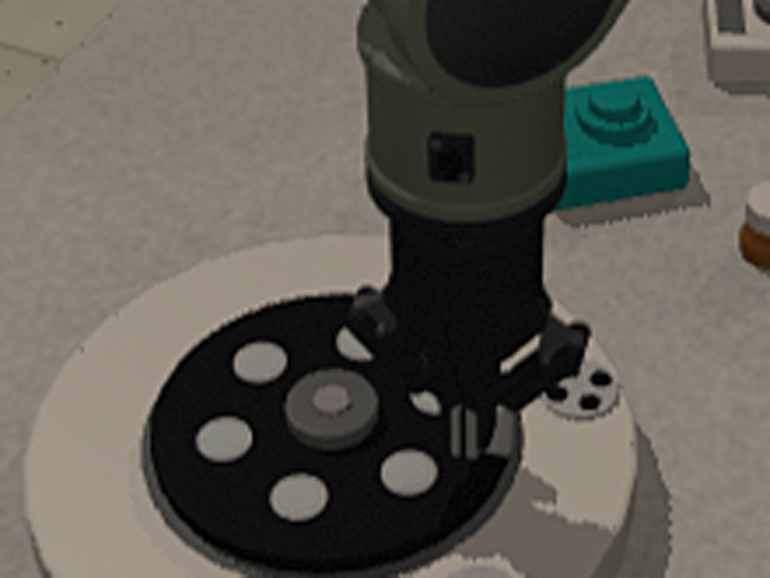

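The tab follows flush at about 2.7 N, so I'll carry on.

>>> servo_tool([
  [[-0.82, -0.11, 0, 0, 0, -5.7], [-0.82, -0.11, 0, 0, 0, -5.7], [-0.82, -0.11, 0, 0, 0, -5.7], [-0.82, -0.11, 0, 0, 0, -5.7], [-0.82, -0.11, 0, 0, 0, -5.7]],
])

```text
clock: 6.8
position: [0.5146, 0.1262, 0.0752]
tool_rot: [-3.141, -0.001, 2.245]
force: [-3.1, 1.7, -0.2]
grip_width: -0.0
```

>>> servo_tool([
  [[-0.82, -0.11, 0, 0, 0, -5.7], [-0.82, -0.11, 0, 0, 0, -5.7], [-0.82, -0.11, 0, 0, 0, -5.7], [-0.82, -0.11, 0, 0, 0, -5.7], [-0.82, -0.11, 0, 0, 0, -5.7]],
])

```text
clock: 7.42
position: [0.5422, 0.0956, 0.0751]
tool_rot: [-3.141, -0.001, 2.742]
force: [-2.6, 0.5, 1.6]
grip_width: 0.0002
```

>>> servo_tool([
  [[-0.82, -0.11, 0, 0, 0, -5.7], [-0.41, -0.05, 0, 0, 0, -2.8], [-0.41, -0.05, 0, 0, 0, -2.8], [-0.2, -0.03, 0, 0, 0, -1.4], [0, 0, 0, 0, 0, 0]],
])

```text
clock: 8.05
position: [0.5592, 0.0877, 0.0752]
tool_rot: [-3.142, -0.0, 2.961]
force: [-0.4, 0.3, 0.2]
grip_width: -0.0002
```

```bash
python3 - <<'E'
from h import *
from workcell import bot
s=bot.observe();p=s["position"][:2]-[.5885,.1655];y=s["tool_rot"][2];c,d=np.cos(y),np.sin(y)
print(s["force"],p[0]*c+p[1]*d,p[0]*d-p[1]*c,y)
for n in("side","top"):
    f=bot.grab_frame(n)
    b=(180,200,400,365) if n=="side" else (180,160,340,280)
    cv2.imwrite(f"pics/{n}4.png",cv2.resize(f["image"][b[1]:b[3],b[0]:b[2],::-1],None,fx=3.5,fy=3.5,interpolation=cv2.INTER_CUBIC))
E
```

```text
[-0.35740112  0.34944727  0.23372149] 0.01492169834918385 -0.08179434029280845 2.961424540531434
```

View pics/side4.png

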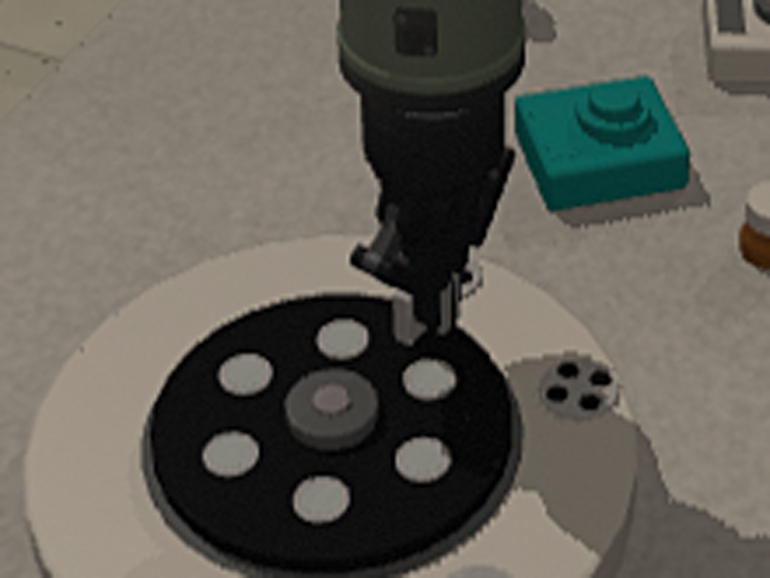

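View pics/top4.png

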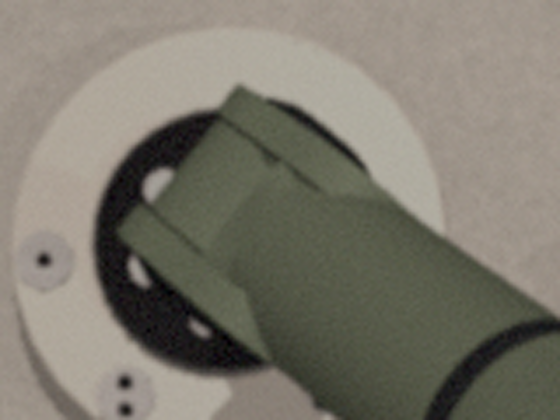

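```bash
cat >> h.py <<'E'
def spots(f,C,z=.0605,th=120):
    # angle of spot ring mod 60deg, via white blobs inside disc radius
    im=cv2.resize(f["image"].max(2),None,fx=3,fy=3,interpolation=cv2.INTER_CUBIC)
    n,l,st,c=cv2.connectedComponentsWithStats((im>th).astype(np.uint8))
    out=[]
    for i in range(1,n):
        if 100<st[i,4]<2500:
            X=onz(f,(c[i]+.5)/3-.5,z)[:2]-C
            if .04<np.hypot(*X)<.085: out.append((st[i,4],round(np.hypot(*X),4),round((np.arctan2(X[1],X[0])-np.pi-.048)%(2*np.pi),3)))
    return sorted(out,key=lambda o:o[2])
E
python3 - <<'E'
from h import *
from workcell import bot
CT=np.array([.5878,.1674]);CS=np.array([.5892,.1635])
S=pickle.load(open("side.pkl","rb"));T=pickle.load(open("top.pkl","rb"))
for th in(100,120):print('S0',*spots(S,CS,th=th),sep='\n');print('T0',*spots(T,CT,th=th),sep='\n')
f=bot.grab_frame("side");print('S now',*spots(f,CS,th=100),sep='\n')
E
```

```text
S0
(np.int32(1471), np.float64(0.0632), np.float64(0.09))
(np.int32(1022), np.float64(0.0598), np.float64(1.199))
(np.int32(1006), np.float64(0.0599), np.float64(2.253))
(np.int32(1115), np.float64(0.06), np.float64(3.298))
(np.int32(1268), np.float64(0.0603), np.float64(4.344))
(np.int32(1288), np.float64(0.0602), np.float64(5.387))
T0
(np.int32(925), np.float64(0.0598), np.float64(0.155))
(np.int32(919), np.float64(0.06), np.float64(1.203))
(np.int32(905), np.float64(0.06), np.float64(2.25))
(np.int32(891), np.float64(0.0602), np.float64(3.298))
(np.int32(904), np.float64(0.0603), np.float64(4.345))
(np.int32(922), np.float64(0.0601), np.float64(5.391))
S0
(np.int32(104), np.float64(0.0568), np.float64(1.354))
(np.int32(116), np.float64(0.0659), np.float64(2.351))
(np.int32(128), np.float64(0.0689), np.float64(3.257))
(np.int32(171), np.float64(0.0626), np.float64(4.209))
(np.int32(107), np.float64(0.0562), np.float64(5.221))
(np.int32(346), np.float64(0.0667), np.float64(6.242))
T0
(np.int32(794), np.float64(0.0598), np.float64(0.155))
(np.int32(786), np.float64(0.06), np.float64(1.203))
(np.int32(777), np.float64(0.06), np.float64(2.251))
(np.int32(755), np.float64(0.0601), np.float64(3.298))
(np.int32(766), np.float64(0.0603), np.float64(4.343))
(np.int32(783), np.float64(0.0601), np.float64(5.39))
S now
(np.int32(1047), np.float64(0.0591), np.float64(0.84))
(np.int32(1061), np.float64(0.0599), np.float64(1.891))
(np.int32(1145), np.float64(0.0601), np.float64(2.939))
(np.int32(1289), np.float64(0.0602), np.float64(3.989))
(np.int32(1375), np.float64(0.0603), np.float64(5.032))
(np.int32(1229), np.float64(0.0598), np.float64(6.069))
```

Spot pattern gives turret ≈1.37 rad and the target is 1.50, so I'll finish slowly.

>>> servo_tool([
  [[-0.2, -0.03, 0, 0, 0, -1.4], [-0.2, -0.03, 0, 0, 0, -1.4], [-0.2, -0.03, 0, 0, 0, -1.4], [-0.14, -0.02, 0, 0, 0, -1], [-0.14, -0.02, 0, 0, 0, -1]],
])

```text
clock: 8.82
position: [0.5679, 0.0852, 0.0753]
tool_rot: [-3.142, -0.0, 3.072]
force: [-2.6, -0.5, 0.5]
grip_width: 0.0001
```

>>> servo_tool([
  [[-0.1, -0.01, 0, 0, 0, -0.7], [-0.1, -0.01, 0, 0, 0, -0.7], [0, 0, 0, 0, 0, 0]],
])

```text
clock: 9.2
position: [0.5699, 0.0849, 0.0753]
tool_rot: [3.142, 0.0, 3.095]
force: [-0.8, -1.3, 0.4]
grip_width: 0.0001
```

```bash
python3 - <<'E'
from h import *
from workcell import bot
CS=np.array([.5892,.1635])
s=bot.observe();print(s["force"],s["tool_rot"][2])
f=bot.grab_frame("side");a=[o[2] for o in spots(f,CS,th=100)];print([round((x-.5236-1.0472*round((x-.5236-1.45)/1.0472)),3) for x in a])
E
```

```text
[-0.825477   -1.28487741  0.35241403] 3.0952671898527147
[np.float64(1.504), np.float64(1.505), np.float64(1.505), np.float64(1.505), np.float64(1.503), np.float64(1.483)]
```

Turret is at 1.504 rad (spots). I'll back off and rise.

>>> servo_tool([
  [[0.5, 0, 0, 0, 0, 0], [1, 0, 0, 0, 0, 0], [1.5, 0, 0, 0, 0, 0], [0, 0, -5, 0, 0, 0], [0, 0, -5, 0, 0, 0]],
])

```text
clock: 9.88
position: [0.5388, 0.0866, 0.1764]
tool_rot: [-3.142, -0.001, 3.096]
force: [0.6, -0.5, -0.5]
grip_width: -0.0001
```

>>> servo_tool([
  [[0, 0, -3, 0, 0, 10], [0, 5, 0, 0, 0, 10], [0, 0, 0, 0, 0, 10], [0, 0, 0, 0, 0, 10], [0, 0, 0, 0, 0, 0]],
])

```text
clock: 10.5
position: [0.5503, 0.1353, 0.2055]
tool_rot: [-3.142, 0.001, 2.398]
force: [0.4, 0.7, -0.3]
grip_width: 0.0003
```

```bash
python3 - <<'E'
from h import *
from workcell import bot
s=bot.observe();p=s["position"];y=s["tool_rot"][2];d=np.array([.4775,-.3387])-p[:2];print(p,y,d,'tool',d[0]*np.cos(y)+d[1]*np.sin(y),d[0]*np.sin(y)-d[1]*np.cos(y))
E
```

```text
[0.55028839 0.13532896 0.20546809] 2.3984546403966203 [-0.07278839 -0.47402896] tool -0.26713123923520893 -0.3982995168247925
```

>>> servo_tool([
  [[-3, -4.4, 0, 0, 0, 0], [-3, -4.4, 0, 0, 0, 0], [-3, -4.4, 0, 0, 0, 0], [-3, -4.4, 0, 0, 0, 0], [-3, -4.4, 0, 0, 0, 0]],
])

```text
clock: 11.12
position: [0.5113, -0.13, 0.2053]
tool_rot: [-3.142, 0.0, 2.402]
force: [1.3, -0.2, 1.4]
grip_width: 0.0001
```

>>> servo_tool([
  [[-3, -4.4, 0, 0, 0, 0], [-3, -4.4, 0, 0, 0, 0], [-3, -4.4, 0, 0, 0, 0], [-2.7, -4.6, 0, 0, 0, 0], [0, 0, 0, 0, 0, 0]],
])

```text
clock: 11.75
position: [0.4753, -0.3425, 0.2046]
tool_rot: [-3.141, -0.0, 2.395]
force: [-0.5, 0.3, -0.5]
grip_width: 0.0
```

>>> servo_tool([
  [[0, 0, 5, 0, 0, 0], [0, 0, 5, 0, 0, 0], [0, 0, 0, 0, 0, 0], [0, 0, 0, 0, 0, 0]],
])

```text
clock: 12.25
position: [0.4784, -0.3382, 0.1071]
tool_rot: [3.141, 0.001, 2.399]
force: [0.3, -0.1, 1.3]
grip_width: -0.0
```

```bash
python3 - <<'E'
from h import *
from workcell import bot
CS=np.array([.5892,.1635])
CT=np.array([.5878,.1674])
s=bot.observe();p=s["position"];y=s["tool_rot"][2];d=np.array([.4775,-.3387])-p[:2];print(p,y,d,'tool',d[0]*np.cos(y)+d[1]*np.sin(y),d[0]*np.sin(y)-d[1]*np.cos(y))
f=bot.grab_frame("side");g=bot.grab_frame("top")
for q,C in((f,CS),(g,CT)):
    a=[o[2] for o in spots(q,C,th=100)];print([round((x-.5236-1.0472*round((x-.5236-1.45)/1.0472)),3) for x in a])
cv2.imwrite("pics/s5.png",cv2.resize(f["image"][130:280,300:500,::-1],(800,600),interpolation=cv2.INTER_CUBIC))
cv2.imwrite("pics/t5.png",cv2.resize(g["image"][150:310,180:390,::-1],(787,600),interpolation=cv2.INTER_CUBIC))
E
```

```text
[ 0.4783687  -0.33824391  0.10707489] 2.399225010423181 [-0.0008687  -0.00045609] tool 0.0003317924359037982 -0.0009233493493096754
[np.float64(1.499), np.float64(1.505), np.float64(1.504), np.float64(1.507), np.float64(1.503), np.float64(1.502)]
[np.float64(1.497), np.float64(1.031), np.float64(1.506), np.float64(1.509), np.float64(1.506), np.float64(1.505), np.float64(1.503)]
```

View pics/s5.png

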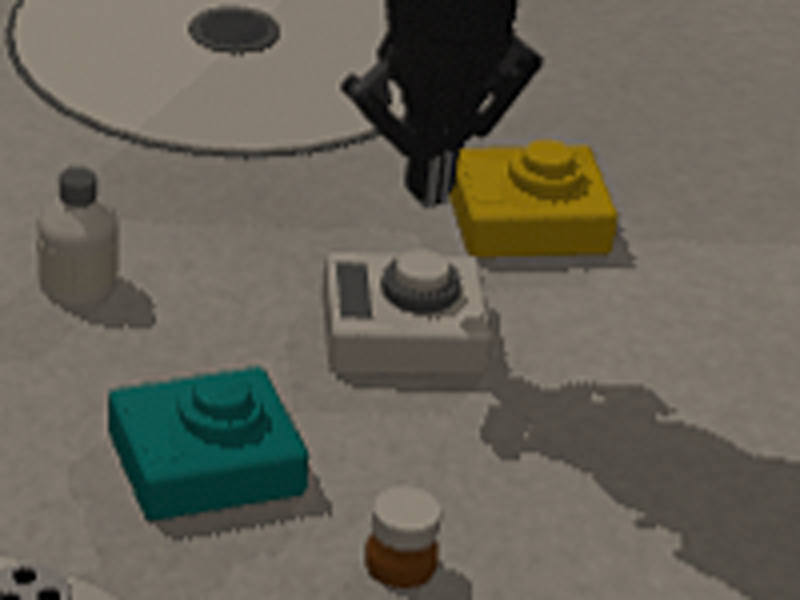

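View pics/t5.png

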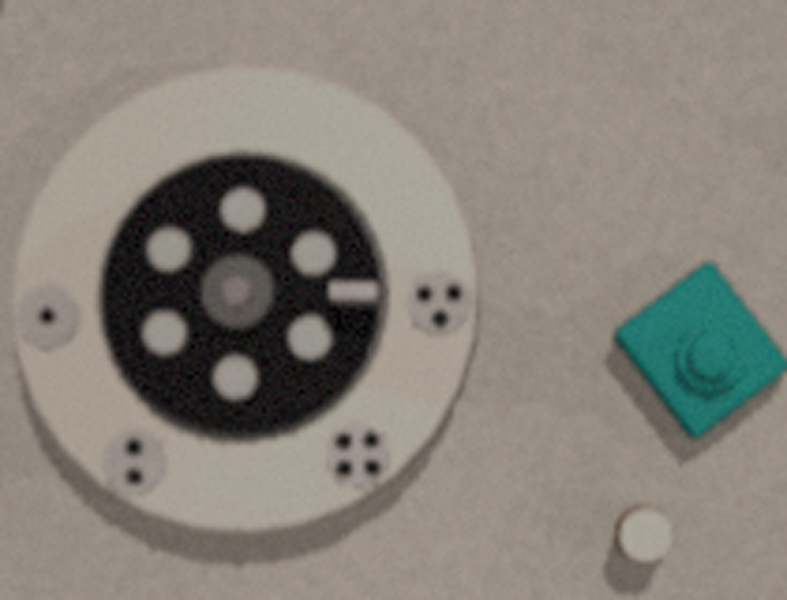

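The tab points at the three-dot plate: the spots read 1.50 rad in both views, and the shut fingers hang centred over the key. Now I'll press in small steps.

>>> servo_tool([
  [[0, -0.1, 2.5, 0, 0, 0], [0, 0, 1.6, 0, 0, 0], [0, 0, 0.2, 0, 0, 0], [0, 0, 0.2, 0, 0, 0], [0, 0, 0, 0, 0, 0]],
])

```text
clock: 12.98
position: [0.477, -0.3394, 0.0608]
tool_rot: [3.142, 0.001, 2.397]
force: [-0.4, 0.3, 0.7]
grip_width: -0.0001
```

>>> servo_tool([
  [[0, 0, 0.2, 0, 0, 0], [0, 0, 0.2, 0, 0, 0], [0, 0, 0.2, 0, 0, 0], [0, 0, 0, 0, 0, 0]],
])

```text
clock: 13.48
position: [0.4768, -0.3393, 0.0543]
tool_rot: [3.142, 0.0, 2.397]
force: [0.0, -0.7, 2.0]
grip_width: 0.0002
```

>>> servo_tool([
  [[0, 0, 0.1, 0, 0, 0], [0, 0, 0.1, 0, 0, 0], [0, 0, 0, 0, 0, 0]],
])

```text
clock: 13.85
position: [0.4768, -0.3393, 0.0523]
tool_rot: [3.142, 0.0, 2.397]
force: [0.3, -0.7, 3.6]
grip_width: 0.0001
```

>>> servo_tool([
  [[0, 0, 0.1, 0, 0, 0], [0, 0, 0.05, 0, 0, 0], [0, 0, 0, 0, 0, 0]],
])

```text
clock: 14.22
position: [0.4769, -0.3393, 0.051]
tool_rot: [-3.142, 0.0, 2.397]
force: [-0.9, -0.8, 7.2]
grip_width: 0.0003
```

>>> servo_tool([
  [[0, 0, 0.1, 0, 0, 0], [0, 0, 0, 0, 0, 0]],
])

```text
clock: 14.48
position: [0.4769, -0.3393, 0.0507]
tool_rot: [-3.141, 0.001, 2.397]
force: [-5.2, 1.3, 23.0]
grip_width: 0.0003
```

```bash
python3 - <<'E'
from h import *
from workcell import bot
f=bot.grab_frame("side")
cv2.imwrite("pics/s6.png",cv2.resize(f["image"][170:240,370:440,::-1],(600,600),interpolation=cv2.INTER_CUBIC))
E
```

```text
(no output)
```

View pics/s6.png

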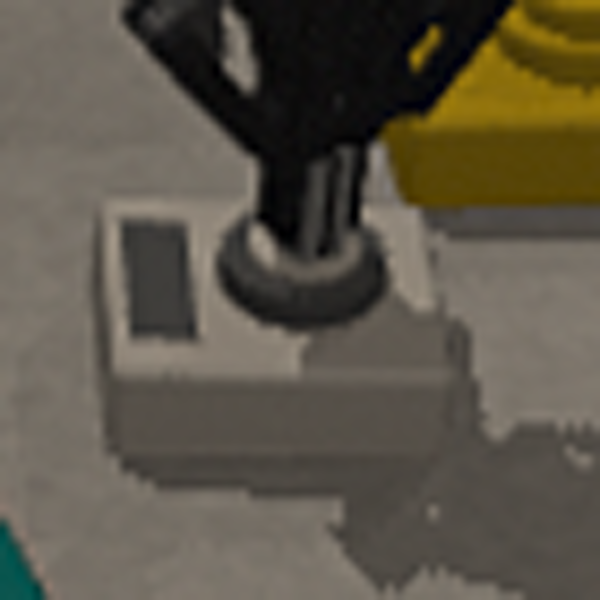

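The key is down flush with its ring, with the fingertips inside the key face and a hard stop at 23 N. Time to release and rise.

>>> servo_tool([
  [[0, 0, -0.5, 0, 0, 0], [0, 0, -1, 0, 0, 0], [0, 0, -4, 0, 0, 0], [0, 0, -5, 0, 0, 0], [0, 0, 0, 0, 0, 0]],
])

```text
clock: 15.15
position: [0.4781, -0.3397, 0.1583]
tool_rot: [3.141, 0.005, 2.397]
force: [-0.5, 0.8, 0.1]
grip_width: 0.0004
```

>>> servo_tool([
  [[0, 0, -3, 0, 0, 0], [0, 0, 0, 0, 0, 0], [0, 0, 0, 0, 0, 0], [0, 0, 0, 0, 0, 0]],
])

```text
clock: 15.65
position: [0.4764, -0.339, 0.1839]
tool_rot: [-3.141, -0.001, 2.397]
force: [-0.3, 0.3, 0.1]
grip_width: -0.0
```

```bash
python3 - <<'E'
from h import *
from workcell import bot
CS=np.array([.5892,.1635])
f=bot.grab_frame("side");print(bot.observe()["position"],bot.observe()["force"])
a=[o[2] for o in spots(f,CS,th=100)];print([round((x-.5236-1.0472*round((x-.5236-1.45)/1.0472)),3) for x in a])
S=pickle.load(open("side.pkl","rb"))
for n,b in dict(bottle=(305,172,335,212),jar=(385,248,415,282),rack=(270,415,355,480),keyarea=(378,186,426,228)).items():
    print(n,cv2.absdiff(f["image"],S["image"])[b[1]:b[3],b[0]:b[2]].mean())
cv2.imwrite("pics/s7.png",cv2.resize(f["image"][150:350,250:450,::-1],(600,600),interpolation=cv2.INTER_CUBIC))
E
```

```text
[ 0.47641929 -0.33903454  0.18399171] [ 0.31998895 -0.25207127  0.30516493]
[np.float64(1.499), np.float64(1.507), np.float64(1.502), np.float64(1.508), np.float64(1.503), np.float64(1.503)]
bottle 2.892777777777778
jar 3.0133986928104575
rack 3.163076923076923
keyarea 2.940806878306878
```

View pics/s7.png

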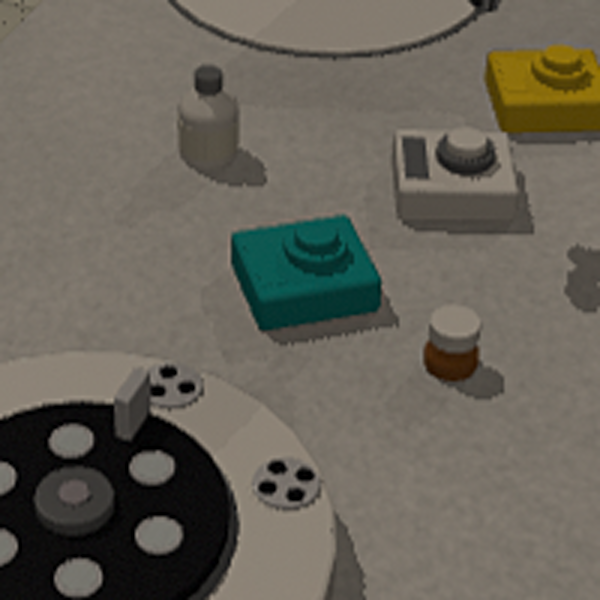

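The key is back up, the tab points at the three-dot plate, and nothing else has moved (only noise in the image differences).

```bash
python3 -c "
from workcell import bot
print(bot.job_done())"
```

```text
the job is handed in; nothing more can be done
None
```

I set the turret's tab on the three-dot plate, then pressed the start key down and let it come back up. The job was handed in at about 16 s of the 51 s allowed, and no verdict was reported.

- **Turret:** I pushed the tab round with the shut fingertips at about 3 N. The disc's spot pattern put it at about 1.50 rad against a target of 1.50. Both cameras agreed before the press, and the side camera read the same after it.
- **Key:** I pressed until it hit a hard stop, with 23 N on the tool at the end. The side picture showed the key flush in its ring while pressed. Afterwards it looked as it did at the start.
- **Other things:** The bottle, jar and rack showed no change in the side view beyond image noise. The arm ended about 12 cm above the key, touching nothing.
- **Disagreements:**
  - The two cameras differed by about 4 mm on the turret's position, so I measured angles in each view on its own.
  - The key bottomed 3–4 mm lower than I expected from the height I had measured.

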